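# Fit the thickest sanding bobbin on the bobbin sander

### The job

The bobbin sander's upright spindle is bare. Take the thickest of the three sanding bobbins off its slanted peg on the rack and slide it down over the spindle until it stands fully home on the collar, keeping hold of it until it is down rather than letting it drop. Leave the other two bobbins on their pegs and do not disturb the other things on the bench.

Things in the scene. Friction and masses are not known exactly. Their poses are not given: they have to be found in the camera images.
- thick_bobbin: The thickest sanding bobbin: straight round tube, brown abrasive sleeve over black rubber, 52 mm in diameter, 75 mm long, 16 mm bore right through; about 0.2 kg, both ends alike. Origin at its middle (37.5 mm from either end), z along its axis, up out of the rack. It stands loose on one of the rack's three slanted pegs (which one varies), leaning 28 degrees from upright.
- medium_bobbin: Bystander: the same but 38 mm in diameter, also 75 mm long, 16 mm bore, origin at its middle, on another peg, sagging a few degrees more.
- thin_bobbin: Bystander: the same but 27 mm in diameter, also 75 mm long, 16 mm bore, origin at its middle, on another peg, sagging a few degrees more.
- rack: Fixed plywood rack: a board 112 mm deep, 290 mm wide, sloping 28 degrees, so the bobbins on it lean to the rack's -x (its low front, roughly towards the robot). Origin on the bench, 55 mm below the middle of the board's face. Pegs square to the face at y = -95, 0, 95 mm, each 13 mm thick, 32 mm long: draw a bobbin off along its axis. Board edges 16 to 81 mm above the bench.
- sander: Fixed bobbin sander: a grey box with a flat square metal table 300 x 300 mm, its top 120 mm above the bench, and a bare steel spindle standing upright in the middle. Origin on the bench under the spindle, z up.
- collar (a point): Centre of the collar's top face at the spindle's foot, 4 mm above the sander's table (124 mm above the bench); collar 34 mm in diameter. The upright spindle is 12 mm in diameter and rises 84 mm above this point, its top 8 mm a cone narrowing to 5 mm. A bobbin fully home stands on this collar, its middle 37.5 mm above this point.
- offcut: Bystander: loose wooden block 75 x 40 x 18 mm lying on the far side of the sander's table. Origin at the centre of its underside.
- jar: Bystander: glass jar, 56 mm in diameter, 70 mm tall, standing between the rack and the sander. Origin at the centre of its underside.
- tape: Bystander: roll of masking tape lying flat, 84 mm in diameter, 24 mm high, between the rack and the sander. Origin at the centre of its underside.
- screwdriver: Bystander: screwdriver lying at the left side of the bench. Origin under its middle, length along x.
- wrench: Bystander: wrench lying at the right side of the bench. Origin under its middle, length along x.
- spray_can: Bystander: spray can, 66 mm in diameter, 190 mm tall, at the far side of the bench. Origin at the centre of its underside.
- glue: Bystander: glue bottle, 60 mm in diameter, 160 mm tall, at the far side of the bench. Origin at the centre of its underside.
There are look-alikes about, which are no part of the job. Leave any red or yellow look-alike of the thick_bobbin alone.

How it is judged:
By the outcome, as a careful person would: the job done as asked, in the order asked, and still so for the second after the job is handed in, with the robot touching nothing.
It also fails if it takes over 45 s, if anything falls off the work surface, if the arm or the gripper's body presses on something with over 40 N, if the wrist force passes 120 N, or if a joint passes its speed limit or range.

### The arm

A 7-joint arm with a two-finger parallel gripper is mounted at the origin on the work surface. World frame = base frame: x ahead of the robot, y to its left, z up, the work surface at z = 0. Lengths are in mm, angles in rad, forces in N, time in s.
With the tool pointing down it reaches from about 400 to 875 mm from the base axis. Payload 4.4 kg.
Tool frame: the origin (TCP) lies midway between the tips of the shut fingers; the grasp point (between the pads) lies 19 mm behind it; z points along the fingers, y is the direction in which the jaws open and shut (so a half turn about z gives the same grasp; the last joint's range is limited). The gripper opens to 85 mm and grips with 20 to 120 N. Pads are 22 mm wide; open, the fingers measure 114 mm over their backs; the gripper's body (76 mm by 85 mm) begins 54 mm behind the grasp point. The pads swing forward as they close: fully open they stand 13 mm farther back than shut.
Start: joints at [-1.387, 0.628, 0.038, 1.517, -0.027, 0.996, -0.02], TCP at [160.661, 629.846, 231.313] pointing down, gripper open.
Joint ranges: [-3.06, 3.06], [-0.37, 2.12], [-1.25, 1.32], [0.18, 2.47], [-1.1, 4.24], [0.23, 1.98], [-2.94, 2.94]. Speed limits (rad/s): [2.57, 2.57, 3.14, 3.14, 3.14, 3.14, 3.14].

### API

Orientations are given as [roll, pitch, yaw] about the fixed x, y, z axes, in that order (R = Rz(yaw) Ry(pitch) Rx(roll)).
In Python, from cell import * gives the robot as it stands. The module is installed in compiled form; this text tells all that it offers.
- The arm moves only by the tool move_arm, never from a script. Its argument "series" is a list of rows, each a list of 2 entries, a list of its own where there are three numbers: the shift along the tool's x, y, z in m, then the turn about the tool's z in rad. In form: [[[x, y, z], yaw], ...]. A call has 1 to 5 rows; each row is the pose to reach, as a shift and turn from the pose measured when the call began, along the tool's axes at that moment; what a row does not reach only later rows make up. A row lasts 1/8 s, in which the tool goes at most 62.5 mm and 10.7 degrees, less where a joint would pass 70% of its speed; a pose out of reach is approached as far as the arm can. A call with a gripper value outside its range is refused whole. "claw" is the opening, from 0 (shut) to 1 (fully open), set as the call begins (left out, the last holds). The fingers move at their own pace and stop on an object; the grip force is fixed at half the most. Time passes only in rows, so rows that repeat a pose let the fingers close. It gives the time, the measured TCP pose, the force and the opening at its end, in the units of the state.
- read_state(): the state, without advancing time (a new reading comes with each control period).
- get_image(name): name is "side" or "top" or "wrist"; returns the picture (420x560x3 uint8, blue, green, red); there is no depth.
- camera_model(name): a dict with "fov_y" (degrees; the focal length in pixels is half the picture's height over the tangent of half this angle, whatever the lens; pixels are square), "cx", "cy" (the principal point, pixels), "k1" (the pictures are not rectified: a ray, as slopes to the right and down, at radius r is drawn at 1 + k1 r^2 times it, then the intrinsics apply), "pose" (4x4, takes a point from camera to world coordinates); the wrist camera has in their place "tool_from_camera" (4x4, takes a point from camera to tool coordinates, whose origin is the TCP and whose axes are the flange's). Camera axes: x right, y down, z forward; pixel columns grow to the right and rows downward; lengths in mm; the calibration is good to about 2 mm. A picture is of the moment at which its call begins: read the wrist's pose just before it. camera_model takes no time and is no camera call.
- finish_job(): hands the job in, once; it reports no verdict.
The state is a dict: "clock": time; "qpos": joint angles; "qd": joint speeds; "tau": joint torques, N m; "eef_pos": TCP position; "tool_rot": TCP orientation; "force": force on the tool from outside, world axes, zero at the start; "torque": the same for the moment, N m; "width": finger opening in mm.
Only numpy, scipy, OpenCV 4.12 (cv2) and the standard library are available. Lean on these libraries where they do the work, as an engineer would, in place of code of your own. Each camera call takes 0.05 s, during which the arm holds its last target. There are 200 camera calls.

## Working session

There is one attempt and no reset: what is moved stays moved. The work goes in short steps, Python scripts to look and compute and a tool call to move; the robot and the scene stay as the last step left them, time stands still between calls to the robot, and variables do not carry over. Pictures are saved under pics/ and viewed, about 8 in all and at most 12, crops included, and the job is handed in when it is done.

Besides the shell and the picture viewer there is one more tool, called after "Request:" as name(argument=value, ...) on one line, values as JSON. move_arm: Moves the arm, as the interface text tells. Its arguments: {"type":"object","properties":{"series":{"type":"array"},"claw":{"type":"number"}},"required":["series"]}

```bash
mkdir -p pics; cat > h.py <<'E'
from cell import *
import numpy as np, cv2
from scipy.spatial.transform import Rotation as Rn
def toolT(s=None):
    s=s or read_state(); T=np.eye(4); T[:3,:3]=Rn.from_euler('xyz',s['tool_rot']).as_matrix(); T[:3,3]=s['eef_pos']; return T
def cam(name,T=None):
    m=camera_model(name); f=210/np.tan(np.radians(m['fov_y']/2))
    P=np.array(m['pose']) if 'pose' in m else (toolT() if T is None else T)@np.array(m['tool_from_camera'])
    return m,f,P
def proj(name,pts,T=None):
    m,f,P=cam(name,T); p=(np.atleast_2d(pts)-P[:3,3])@P[:3,:3]; s=p[:,:2]/p[:,2:]; r2=(s**2).sum(1,keepdims=True)
    return s*(1+m['k1']*r2)*f+[m['cx'],m['cy']]
def ray(name,uv,T=None):
    m,f,P=cam(name,T); d=(np.array(uv,float)-[m['cx'],m['cy']])/f; s=d.copy()
    for _ in range(30): s=d/(1+m['k1']*(s@s))
    v=P[:3,:3]@np.array([s[0],s[1],1]); return P[:3,3],v/np.linalg.norm(v)
def atz(name,uv,z,T=None):
    o,v=ray(name,uv,T); return o+v*(z-o[2])/v[2]
E
python3 - <<'E'
from h import *
s=read_state(); print({k:np.round(v,3) for k,v in s.items()})
for n in ['side','top','wrist']:
    im=get_image(n); cv2.imwrite(f'pics/{n}0.png',im)
    m,f,P=cam(n); print(n,m['fov_y'],m['cx'],m['cy'],m['k1'],np.round(P,3).tolist())
print(np.round(camera_model('wrist')['tool_from_camera'],3).tolist())
a=cv2.imread('pics/top0.png');b=cv2.imread('pics/side0.png')
E
```

```text
{'clock': np.float64(0.0), 'qpos': array([-1.387,  0.629,  0.038,  1.518, -0.027,  0.996, -0.02 ]), 'qd': array([-0.001,  0.   , -0.002, -0.   , -0.001,  0.001, -0.   ]), 'tau': array([-0.0000e+00, -5.6341e+01,  1.2270e+00, -1.9343e+01,  1.1000e-02,
        1.1000e-02, -0.0000e+00]), 'eef_pos': array([160.49 , 629.246, 230.413]), 'tool_rot': array([-3.14 , -0.   ,  2.892]), 'force': array([ 0.766,  0.075, -0.327]), 'torque': array([0.011, 0.023, 0.051]), 'width': np.float64(85.386)}
side 49.56202261951853 279.5870027899313 224.47246994573422 -0.129997307786752 [[-1.0, -0.001, 0.024, 581.426], [-0.018, 0.69, -0.723, 963.63], [-0.016, -0.724, -0.69, 1041.825], [0.0, 0.0, 0.0, 1.0]]
top 45.72012023655604 275.19543315749445 204.4413181012629 -0.1780663443546946 [[0.025, -0.985, 0.173, 350.767], [-0.999, -0.029, -0.022, 13.141], [0.027, -0.173, -0.985, 1487.735], [0.0, 0.0, 0.0, 1.0]]
wrist 68.12856290576792 278.9640561865965 208.46592864777833 -0.009375749571553158 [[0.248, 0.931, 0.267, 93.665], [0.969, -0.238, -0.069, 646.898], [-0.0, 0.275, -0.961, 374.441], [0.0, 0.0, 0.0, 1.0]]
[[-0.0, -0.961, -0.275, 69.113], [1.0, -0.001, 0.001, 0.216], [-0.001, -0.275, 0.961, -143.824], [0.0, 0.0, 0.0, 1.0]]
```

View pics/top0.png

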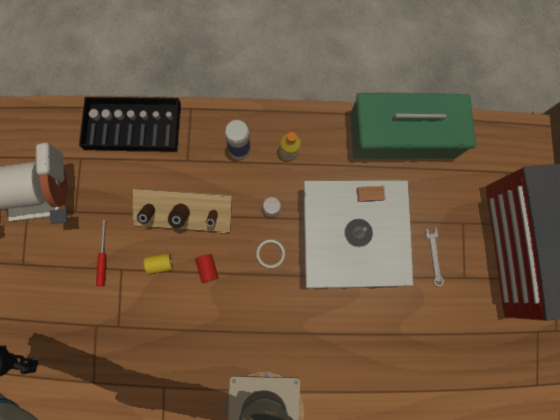

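View pics/side0.png

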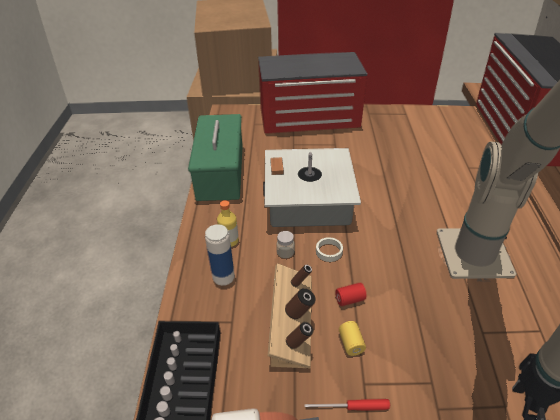

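```bash
python3 - <<'E'
from h import *
a=cv2.imread('pics/top0.png');b=cv2.imread('pics/side0.png')
A=cv2.resize(a[180:245,125:240],None,fx=6,fy=6,interpolation=cv2.INTER_CUBIC)[:, :690]
B=cv2.resize(b[255:370,255:375],(400*120//115*1,400),interpolation=cv2.INTER_CUBIC)
A=cv2.resize(a[185:240,130:235],(400,210),interpolation=cv2.INTER_CUBIC)
C=cv2.resize(a[205:260,330:390],(380,348),interpolation=cv2.INTER_CUBIC)
D=cv2.resize(b[140:190,280:340],(400,333),interpolation=cv2.INTER_CUBIC)
o=np.zeros((600,800,3),np.uint8)
o[:210,:400]=A; o[215:548,:400]=D[:333]; o[:348,410:790]=C
B=cv2.resize(b[260:370,260:330],(150,236)); o[355:591,410:560]=B
cv2.imwrite('pics/crop1.png',o)
# quick geometry
print('rack ends top', [np.round(atz('top',p,50)) for p in [(132,190),(232,196),(134,226),(230,233)]])
print('bobbin tops',[np.round(atz('top',p,100)) for p in [(143,218),(177,219),(210,224)]])
print('spindle', np.round(atz('top',(359,233),124)), np.round(atz('side',(310,174),124)))
E
```

```text
rack ends top [array([635., 407.,  50.]), array([625., 108.,  50.]), array([527., 393.,  50.]), array([516., 110.,  50.])]
bobbin tops [array([545., 355., 100.]), array([545., 258., 100.]), array([534., 163., 100.])]
spindle [ 517. -253.  124.] [ 518. -240.  124.]
```

View pics/crop1.png

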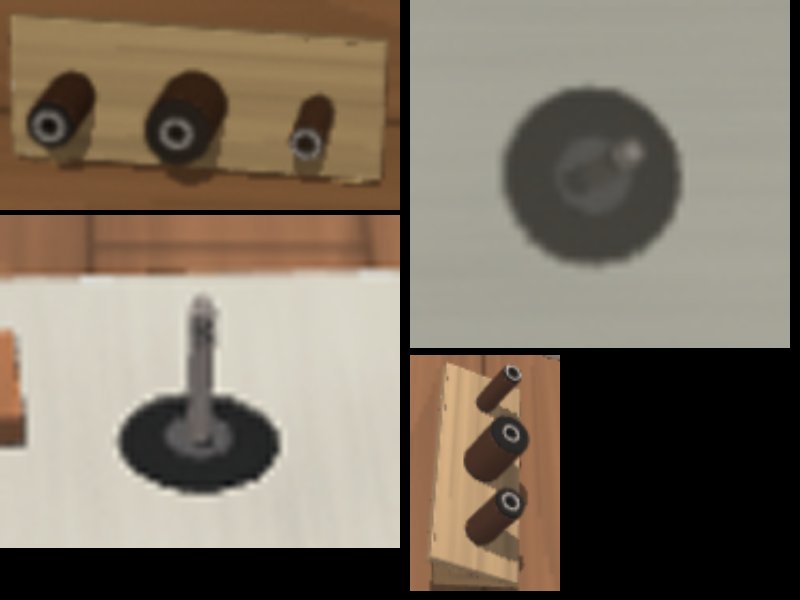

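```bash
cat >> h.py <<'E'
def tri(obs):
    A=np.zeros((3,3));b=np.zeros(3);L=[]
    for n,uv,T in obs:
        o,v=ray(n,uv,T);M=np.eye(3)-np.outer(v,v);A+=M;b+=M@o;L.append((o,M))
    x=np.linalg.solve(A,b); return x,[np.linalg.norm(M@(x-o)) for o,M in L]
E
python3 - <<'E'
from h import *
for k,t,s in [('bob top',(176.2,219.6),(307.6,295.9)),('spindle tip',(364.6,228.7),(310.4,152.8)),('collar',(359.1,232.5),(310,173.3))]:
    x,r=tri([('top',t,None),('side',s,None)]); print(k,np.round(x,1),np.round(r,1))
print(atz('top',(176.2,219.6),121),atz('side',(307.6,295.9),121))
print(atz('top',(364.6,228.7),208),atz('side',(310.4,152.8),208))
print(atz('top',(359.1,232.5),124),atz('side',(310,173.3),124))
E
```

```text
bob top [539.6 256.8 117.8] [1.3 1.3]
spindle tip [ 518.8 -252.7  200.6] [0.9 0.9]
collar [ 518.2 -254.2  116.8] [1.4 1.4]
[540.50147041 256.03264248 121.        ] [538.49156872 259.59644836 121.        ]
[ 518.72376413 -251.32964273  208.        ] [ 518.57550512 -241.60450757  208.        ]
[ 518.69556817 -253.10895983  124.        ] [ 517.40961667 -244.30095758  124.        ]
```

Request:
move_arm(series=[[[-0.05,-0.03,0],-0.04],[[-0.1,-0.06,0],-0.08],[[-0.15,-0.09,0],-0.13],[[-0.2,-0.12,0],-0.17],[[-0.25,-0.15,0],-0.215]], claw=1)

```text
clock: 0.78
eef_pos: [366.8, 420.7, 230.7]
tool_rot: [-3.14, -0.0, 3.108]
force: [0.5, 0.5, -0.1]
width: 85.0
```

Request:
move_arm(series=[[[-0.04,-0.04,0],0],[[-0.08,-0.08,0],0],[[-0.12,-0.12,0],0],[[-0.163,-0.159,0],0],[[-0.163,-0.159,0],0]])

```text
clock: 1.4
eef_pos: [528.4, 250.3, 230.6]
tool_rot: [-3.137, 0.002, 3.099]
force: [-0.6, 0.0, 0.3]
width: 85.2
```

```bash
python3 - <<'E'
from h import *
s=read_state(); im=get_image('wrist'); cv2.imwrite('pics/w1.png',im); T=toolT(s); np.save('w1.npy',T)
print(s['eef_pos'],s['tool_rot'])
n=np.array([-.469,0.0164,.883]); 
top=np.array([540,257,120.]); print(proj('wrist',[top,top-75*n],T))
E
```

```text
[528.41012264 250.34016075 230.62387378] [-3.13688159e+00  2.04279422e-03  3.09859067e+00]
[[287.60972606 216.56347934]
 [286.24871553 228.91730946]]
```

View pics/w1.png

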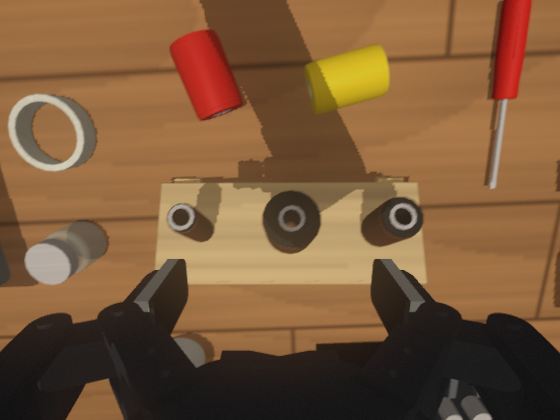

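Request:
move_arm(series=[[[-0.012,0.005,0.03],0],[[-0.025,0.009,0.06],0],[[-0.025,0.009,0.08],0],[[-0.025,0.009,0.08],0]])

```text
clock: 1.95
eef_pos: [548.9, 262.3, 148.7]
tool_rot: [-3.138, -0.005, 3.105]
force: [0.1, -0.6, 0.9]
width: 85.3
```

```bash
python3 - <<'E'
from h import *
s=read_state(); im=get_image('wrist'); T=toolT(s)
print(s['eef_pos'],s['tool_rot'])
print(atz('wrist',(291,217),121,np.load('w1.npy')))
top=np.array([540,259,120.5]); n=np.array([-.469,0.02,.883]); 
p=proj('wrist',[top,top-75*n],T); print(p)
cv2.imwrite('pics/w2.png',im)
E
```

```text
[548.89830087 262.33077705 148.73291515] [-3.1375453  -0.00452121  3.10512006]
[540.19426186 259.87090077 121.        ]
[[272.61153343 226.70129623]
 [274.44542821 240.84073887]]
```

View pics/w2.png

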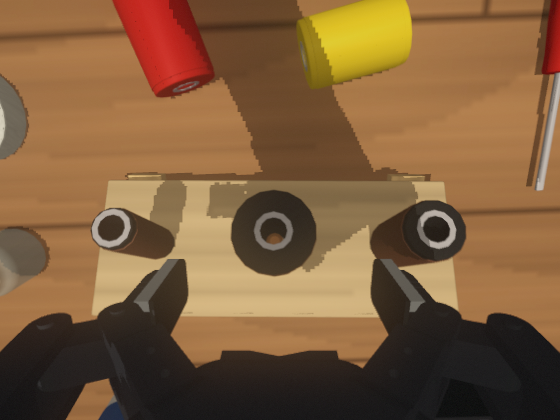

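Request:
move_arm(series=[[[-0.007,-0.003,0.03],0],[[-0.007,-0.003,0.06],0],[[-0.007,-0.003,0.078],0],[[-0.007,-0.003,0.078],0],[[-0.007,-0.003,0.078],0]])

```text
clock: 2.62
eef_pos: [557.4, 259.7, 73.3]
tool_rot: [-3.14, -0.0, 3.105]
force: [-0.1, -0.4, 0.6]
width: 85.4
```

Request:
move_arm(series=[[[0.002,0,0.002],0],[[0.002,0,0.002],0],[[0.002,0,0.002],0],[[0.002,0,0.002],0],[[0.002,0,0.002],0]], claw=0)

```text
clock: 3.25
eef_pos: [555.4, 259.4, 72.5]
tool_rot: [-3.139, -0.0, 3.105]
force: [-2.3, -1.4, 6.6]
width: 51.3
```

Request:
move_arm(series=[[[0,0,0],0],[[0.004,0,-0.0075],0],[[0.008,0,-0.015],0],[[0.0115,0,-0.0216],0],[[0.0115,0,-0.0216],0]])

```text
clock: 3.88
eef_pos: [543.8, 260.2, 94.9]
tool_rot: [-3.14, 0.001, 3.106]
force: [-0.2, -0.1, -2.0]
width: 51.2
```

Request:
move_arm(series=[[[-0.005,0,-0.001],0],[[-0.01,0,-0.0015],0],[[-0.016,0,-0.0015],0],[[-0.022,0,-0.001],0],[[-0.022,0,-0.001],0]])

```text
clock: 4.5
eef_pos: [552.3, 258.7, 91.7]
tool_rot: [-3.133, -0.026, 3.108]
force: [-19.5, 0.5, -2.9]
width: 51.6
```

```bash
python3 - <<'E'
from h import *
s=read_state(); print(s['eef_pos'],s['force'],s['width'])
b=get_image('side'); w=get_image('wrist')
o=np.zeros((400,800,3),np.uint8)
o[:400,:390]=cv2.resize(b[240:340,250:347],(390,400),interpolation=cv2.INTER_CUBIC)
o[:300,400:]=cv2.resize(w,(400,300)); cv2.imwrite('pics/c3.png',o); cv2.imwrite('pics/w3.png',w)
E
```

```text
[552.28650628 258.74021063  91.71270474] [-19.53921807   0.49537819  -2.87181916] 51.56713596335615
```

View pics/c3.png

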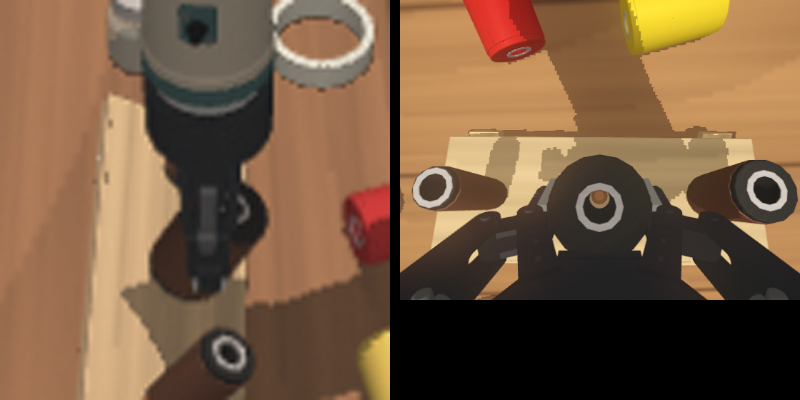

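Request:
move_arm(series=[[[-0.015,0,-0.002],0],[[-0.02,0,-0.003],0],[[-0.025,0,-0.004],0],[[-0.03,0,-0.004],0],[[-0.03,0,-0.004],0]])

```text
clock: 5.22
eef_pos: [567.2, 258.0, 89.6]
tool_rot: [-3.126, -0.057, 3.111]
force: [-21.3, 2.2, -7.8]
width: 51.4
```

Request:
move_arm(series=[[[0,0,-0.004],0],[[0,0,-0.006],0],[[0,0,-0.008],0]])

```text
clock: 5.6
eef_pos: [565.2, 258.1, 96.6]
tool_rot: [-3.125, -0.062, 3.111]
force: [-7.0, 1.0, -8.0]
width: 51.0
```

```bash
python3 - <<'E'
from h import *
s=read_state(); print(s['eef_pos'],s['tool_rot'],s['force'],s['width'])
b=get_image('side'); w=get_image('wrist')
o=np.zeros((420,800,3),np.uint8)
o[:400,:390]=cv2.resize(b[240:340,250:347],(390,400),interpolation=cv2.INTER_CUBIC)
o[:,400:]=w[:,80:480]; cv2.imwrite('pics/c4.png',o); cv2.imwrite('pics/w4.png',w)
E
```

```text
[565.22709155 258.08922447  96.61221351] [-3.1249372  -0.06203426  3.1108598 ] [-7.04728055  1.01208135 -7.9936752 ] 50.999395565966246
```

View pics/c4.png

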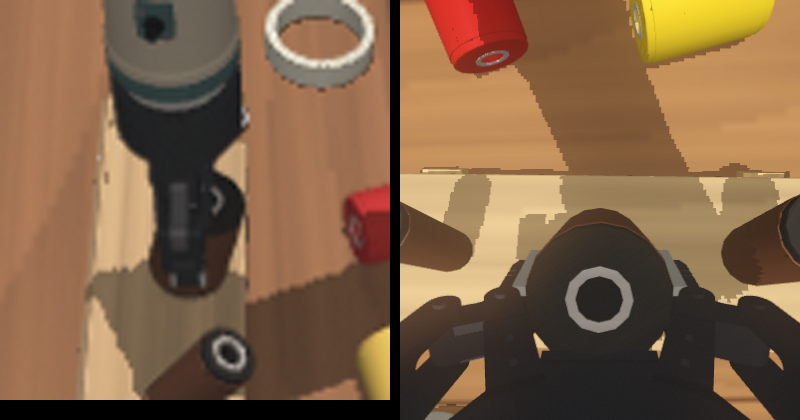

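```bash
cat >> h.py <<'E'
def tiltfit(T,topuv,vbot,wpx,yaw=3.11):
    """solve top centre (depth) & tilt in rack plane so top disc width=wpx, bottom circle's upper extreme=vbot"""
    from scipy.optimize import fsolve
    m,f,P=cam('wrist',T); o,v=ray('wrist',topuv,T); ex=-np.array([np.cos(yaw),np.sin(yaw),0]); ey=np.array([-ex[1],ex[0],0]); th=np.linspace(0,2*np.pi,181)
    def circ(c,t):
        r=ex*np.cos(t)+np.array([0,0,np.sin(t)]); return c+26*(np.cos(th)[:,None]*r+np.sin(th)[:,None]*ey)
    def g(q):
        c=o+v*q[0]; a=-ex*np.sin(q[1])+np.array([0,0,np.cos(q[1])])
        A=proj('wrist',circ(c,q[1]),T); B=proj('wrist',circ(c-75*a,q[1]),T)
        return [np.ptp(A[:,0])-wpx, B[:,1].min()-vbot]
    q=fsolve(g,[115,0.1]); c=o+v*q[0]; a=-ex*np.sin(q[1])+np.array([0,0,np.cos(q[1])])
    return c,c-75*a,np.degrees(q[1])
E
python3 - <<'E'
from h import *
s=read_state();T=toolT(s); print('toolz',T[:3,2],'toolx',T[:3,0])
for w in (141,144,147):
    for vb in (207,209):
        c,b,t=tiltfit(T,(279.5,299),vb,w); print(w,vb,np.round(c,1),np.round(b,1),round(t,1))
E
```

```text
toolz [-0.06243974 -0.01470788 -0.99794036] toolx [-0.99760783  0.03063747  0.06196739]
141 207 [562.3 259.2 140.2] [570.2 259.   65.6] 6.0
141 209 [562.3 259.2 140.2] [571.4 258.9  65.8] 6.9
144 207 [561.1 259.3 142.4] [569.7 259.   67.9] 6.6
144 209 [561.1 259.3 142.4] [570.9 259.   68.1] 7.5
147 207 [560.  259.3 144.5] [569.3 259.   70.1] 7.1
147 209 [560.  259.3 144.5] [570.5 259.   70.2] 8.0
```

Request:
move_arm(series=[[[-0.01,0,0],0],[[-0.015,0,0],0],[[-0.02,0,0],0],[[-0.02,0,0],0]])

```text
clock: 6.2
eef_pos: [575.5, 257.7, 94.1]
tool_rot: [-3.121, -0.082, 3.112]
force: [-19.0, 0.7, 1.0]
width: 51.3
```

```bash
python3 - <<'E'
from h import *
s=read_state(); print(s['eef_pos'],s['tool_rot'],s['force'],s['width'])
w=get_image('wrist'); cv2.imwrite('pics/w5.png',w)
g=cv2.cvtColor(w,cv2.COLOR_BGR2HSV)
print('col279 V',[(r,*w[r,279].tolist()) for r in range(190,262,3)])
gr=cv2.cvtColor(w,cv2.COLOR_BGR2GRAY)
m=((gr>100)&(g[...,1]<60)).astype(np.uint8); m[:, :230]=0; m[:,330:]=0; m[:240]=0
n,l,st,c=cv2.connectedComponentsWithStats(m); print([(st[i].tolist(),c[i].round(1).tolist()) for i in range(1,n) if st[i,4]>200])
E
```

```text
[575.47348232 257.73707452  94.09331188] [-3.12136433 -0.0816614   3.11195515] [-18.9677428    0.69428088   0.95984166] 51.26095660993403
col279 V [(190, 89, 128, 154), (193, 36, 54, 80), (196, 37, 54, 81), (199, 36, 54, 80), (202, 37, 55, 80), (205, 38, 55, 80), (208, 36, 53, 79), (211, 36, 53, 78), (214, 37, 53, 78), (217, 34, 50, 77), (220, 34, 50, 77), (223, 33, 51, 76), (226, 34, 49, 75), (229, 48, 65, 96), (232, 33, 41, 51), (235, 34, 42, 51), (238, 38, 45, 53), (241, 38, 45, 52), (244, 37, 43, 50), (247, 39, 44, 50), (250, 38, 43, 49), (253, 40, 45, 50), (256, 38, 43, 48), (259, 38, 44, 47)]
[([245, 276, 68, 62, 1663], [278.6, 306.4])]
```

```bash
python3 - <<'E'
from h import *
s=read_state();T=toolT(s)
for w in (144,148):
    c,b,t=tiltfit(T,(279,307),192,w); print(w,np.round(c,1),np.round(b,1),round(t,1))
w=cv2.imread('pics/w5.png'); cv2.imwrite('pics/c5.png',w[:,80:480])
E
```

```text
144 [575.2 258.8 140.1] [569.8 259.   65.3] -4.1
148 [573.6 258.9 142.9] [569.5 259.   68. ] -3.2
```

View pics/c5.png

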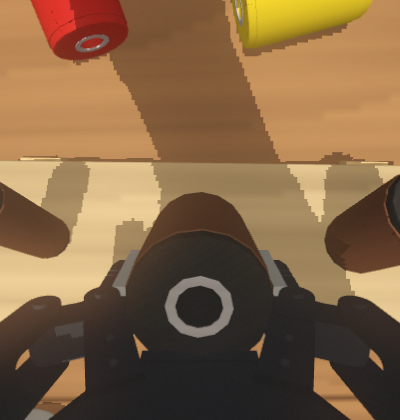

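Request:
move_arm(series=[[[0.002,0,-0.01],0],[[0.002,0,-0.03],0],[[0.003,0,-0.07],0],[[0.006,0,-0.12],0],[[0.01,0,-0.165],0]])

```text
clock: 6.88
eef_pos: [581.6, 260.6, 262.8]
tool_rot: [-3.123, -0.075, 3.111]
force: [0.9, -0.2, -2.5]
width: 50.8
```

```bash
python3 - <<'E'
from h import *
s=read_state(); print(s['clock'],s['eef_pos'],s['tool_rot'],s['force'],s['width'])
T=toolT(s);print(T[:3,:3].round(4).tolist())
w=get_image('wrist'); cv2.imwrite('pics/w6.png',w)
print('col279 V',[(r,*w[r,279].tolist()) for r in range(170,250,4)])
gr=cv2.cvtColor(w,cv2.COLOR_BGR2GRAY); g=cv2.cvtColor(w,cv2.COLOR_BGR2HSV)
m=((gr>100)&(g[...,1]<60)).astype(np.uint8); m[:, :230]=0; m[:,330:]=0; m[:240]=0
n,l,st,c=cv2.connectedComponentsWithStats(m); print([(st[i].tolist(),c[i].round(1).tolist()) for i in range(1,n) if st[i,4]>200])
E
```

```text
6.875 [581.63360018 260.55943713 262.82053367] [-3.12294395 -0.07546759  3.11050687] [ 0.88310623 -0.21284143 -2.45624662] 50.80373938157101
[[-0.9967, 0.0297, -0.0759], [0.031, 0.9994, -0.0163], [0.0754, -0.0186, -0.997]]
col279 V [(170, 92, 134, 162), (174, 91, 134, 161), (178, 89, 131, 158), (182, 54, 92, 135), (186, 51, 85, 125), (190, 48, 79, 116), (194, 39, 57, 82), (198, 38, 57, 82), (202, 37, 55, 80), (206, 37, 55, 79), (210, 35, 53, 78), (214, 37, 53, 77), (218, 36, 53, 76), (222, 34, 50, 74), (226, 34, 48, 72), (230, 33, 43, 52), (234, 33, 42, 52), (238, 34, 44, 51), (242, 37, 44, 52), (246, 37, 43, 50)]
[([245, 275, 68, 62, 1647], [278.7, 305.2])]
```

Request:
move_arm(series=[[[-0.002,-0.025,0],0],[[-0.005,-0.065,0.001],0],[[-0.008,-0.11,0.002],0],[[-0.011,-0.155,0.002],0],[[-0.014,-0.2,0.003],0]])

```text
clock: 7.55
eef_pos: [593.1, 58.0, 268.8]
tool_rot: [-3.127, -0.063, 3.109]
force: [0.4, -0.7, -2.1]
width: 51.4
```

Request:
move_arm(series=[[[-0.004,-0.045,0.001],0],[[-0.007,-0.09,0.001],0],[[-0.01,-0.135,0.002],0],[[-0.013,-0.18,0.002],0],[[-0.016,-0.215,0.003],0]])

```text
clock: 8.18
eef_pos: [601.8, -162.5, 268.6]
tool_rot: [-3.124, -0.062, 3.104]
force: [-0.1, -0.0, -1.7]
width: 51.4
```

Request:
move_arm(series=[[[-0.001,-0.04,0],0],[[-0.003,-0.075,0.001],0],[[-0.003,-0.089,0.001],0],[[-0.003,-0.089,0.001],0],[[-0.003,-0.089,0.001],0]])

```text
clock: 8.8
eef_pos: [602.0, -249.3, 269.0]
tool_rot: [-3.125, -0.061, 3.107]
force: [0.4, 1.0, -2.4]
width: 50.9
```

```bash
python3 - <<'E'
from h import *
s=read_state(); print(s['clock'],s['eef_pos'],s['tool_rot'],s['force'],s['width'])
T=toolT(s); np.save('w7.npy',T)
w=get_image('wrist'); b=get_image('side'); cv2.imwrite('pics/w7.png',w); cv2.imwrite('pics/s7.png',b)
print('pred tip,collar', proj('wrist',[[518.7,-252,208],[518.7,-252,124]],T).round(1).tolist())
p=proj('side',[[600,-252,280]])[0].astype(int); print(p)
o=np.zeros((420,800,3),np.uint8); o[:,:400]=w[:,80:480]
x0,y0=p[0]-35,p[1]-30; c=b[max(y0,0):y0+100,x0:x0+95]; c=cv2.resize(c,None,fx=4.2,fy=4.2,interpolation=cv2.INTER_CUBIC)[:420,:395]
o[:c.shape[0],405:405+c.shape[1]]=c; print(x0,y0); cv2.imwrite('pics/c7.png',o)
E
```

```text
8.8 [ 601.99399996 -249.34114934  269.03279365] [-3.12537257 -0.06113914  3.10665724] [ 0.37970311  1.03489835 -2.4126121 ] 50.916082482125596
pred tip,collar [[271.6, 103.2], [275.2, 113.8]]
[284 131]
249 101
```

View pics/c7.png

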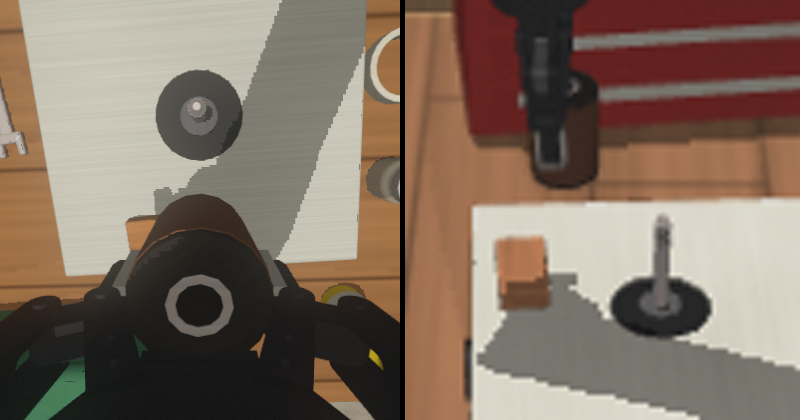

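```bash
python3 - <<'E'
from h import *
T=np.load('w7.npy'); w=cv2.imread('pics/w7.png'); b=cv2.imread('pics/s7.png')
gr=cv2.cvtColor(w,cv2.COLOR_BGR2GRAY)
print('tip', atz('wrist',(276,105),207,T).round(1),'collar',atz('wrist',(279,117),124,T).round(1))
print('disc rows', [(r,w[r,279].tolist()) for r in range(188,200,2)])
for v in (193,195):
  for wd in (144,148):
    c,bb,t=tiltfit(T,(279.5,305.5),v,wd,3.107); print(v,wd,c.round(1),bb.round(1),round(t,1), 'in tool', ((bb-T[:3,3])@T[:3,:3]).round(1))
# side edges of bobbin: print brownness row profile
for r in (125,130,135,140): print(r,b[r,276:302].sum(1).tolist())
for tl in (-6,-3,0,3):
    a=np.array([-np.sin(np.radians(tl)),0,np.cos(np.radians(tl))]); m0=np.array([600,-250,290.]); p=proj('side',[m0+37*a,m0-37*a]); d=p[0]-p[1]; print(tl,np.degrees(np.arctan2(d[0],-d[1])).round(2))
E
```

```text
tip [ 519.8 -249.2  207. ] collar [ 521.6 -248.6  124. ]
disc rows [(188, [116, 127, 129]), (190, [114, 125, 127]), (192, [114, 125, 127]), (194, [46, 55, 67]), (196, [44, 53, 65]), (198, [44, 53, 64])]
193 144 [ 600.3 -248.2  314.9] [ 597.7 -248.1  240. ] -2.0 in tool [ 2.6  1.5 29.3]
193 148 [ 598.7 -248.1  317.7] [ 597.3 -248.1  242.7] -1.1 in tool [ 3.1  1.5 26.6]
195 144 [ 600.3 -248.2  314.9] [ 598.9 -248.2  239.9] -1.0 in tool [ 1.3  1.5 29.2]
195 148 [ 598.7 -248.1  317.7] [ 598.5 -248.1  242.7] -0.1 in tool [ 1.9  1.5 26.5]
125 [320, 222, 115, 99, 94, 101, 97, 100, 97, 97, 95, 90, 90, 90, 90, 87, 101, 108, 124, 180, 231, 228, 194, 195, 193, 164]
130 [161, 157, 109, 100, 114, 117, 118, 116, 113, 101, 120, 131, 133, 132, 131, 128, 128, 127, 123, 148, 165, 165, 166, 168, 169, 174]
135 [192, 189, 152, 121, 293, 134, 100, 100, 100, 120, 296, 199, 136, 134, 131, 131, 128, 123, 121, 168, 190, 189, 192, 193, 197, 200]
140 [354, 340, 277, 141, 182, 237, 229, 229, 227, 196, 229, 156, 134, 134, 131, 130, 126, 122, 120, 268, 324, 333, 326, 333, 341, 343]
-6 -7.57
-3 -4.09
0 -0.6
3 2.89
```

Request:
move_arm(series=[[[0.025,-0.001,0.002],0],[[0.055,-0.003,0.003],0],[[0.075,-0.0045,0.005],0],[[0.079,-0.0045,0.005],0],[[0.079,-0.0045,0.005],0]])

```text
clock: 9.52
eef_pos: [523.8, -250.5, 269.4]
tool_rot: [-3.125, -0.06, 3.108]
force: [0.2, 0.4, -2.7]
width: 51.3
```

```bash
python3 - <<'E'
from h import *
s=read_state(); print(s['clock'],s['eef_pos'],s['tool_rot'],s['force'],s['width'])
T=toolT(s); np.save('w8.npy',T); print(T[:3,:3].round(4).tolist())
b=get_image('side'); t=get_image('top'); w=get_image('wrist')
cv2.imwrite('pics/s8.png',b); cv2.imwrite('pics/t8.png',t); cv2.imwrite('pics/w8.png',w)
p=proj('side',[[519,-251,208]])[0].astype(int); q=proj('top',[[519,-251,260]])[0].astype(int); print(p,q)
o=np.zeros((480,800,3),np.uint8)
o[:480,:400]=cv2.resize(b[p[1]-60:p[1]+36,p[0]-40:p[0]+40],(400,480),interpolation=cv2.INTER_CUBIC)
o[:480,405:]=cv2.resize(t[q[1]-48:q[1]+48,q[0]-39:q[0]+40],(395,480),interpolation=cv2.INTER_CUBIC)
cv2.imwrite('pics/c8.png',o)
E
```

```text
9.525 [ 523.80207845 -250.46839925  269.37156096] [-3.12495677 -0.05980701  3.10848193] [ 0.19565851  0.35206857 -2.71441278] 51.325643368738874
[[-0.9977, 0.0321, -0.0603], [0.033, 0.9993, -0.0146], [0.0598, -0.0166, -0.9981]]
[310 151] [368 226]
```

View pics/c8.png

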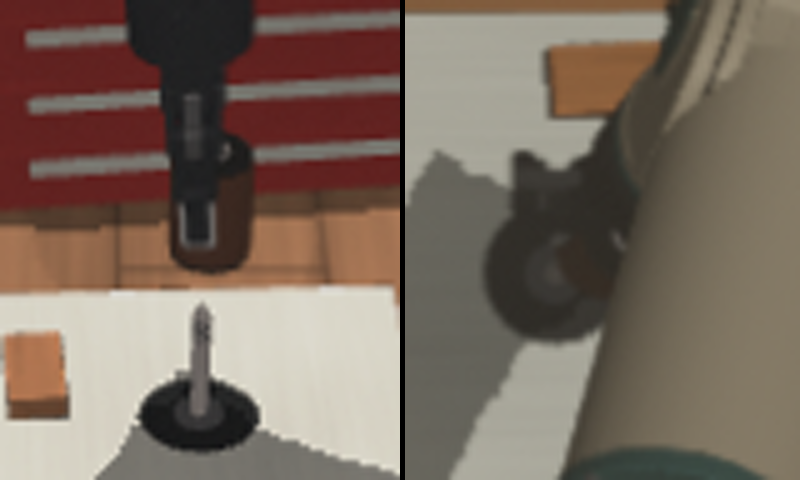

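```bash
python3 - <<'E'
from h import *
b=cv2.imread('pics/s8.png').astype(int).sum(2)
for r in (125,129,133,137,139,141): print(r,b[r,300:326].tolist())
for r in (156,160,164,168): print(r,b[r,303:317].tolist())
def xs(u,v,yplane):
    o,d=ray('side',(u,v)); return o+d*(yplane-o[1])/d[1]
print(proj('side',[[519,-251,z] for z in (124,150,200,208,241,280,316)]).round(1).tolist())
print(proj('side',[[519+dx,-251,260] for dx in (-26,0,26)]).round(1).tolist())
E
```

```text
125 [192, 162, 166, 161, 109, 94, 102, 93, 97, 98, 100, 98, 96, 86, 89, 92, 92, 100, 104, 113, 130, 153, 161, 162, 163, 162]
129 [165, 163, 166, 163, 109, 100, 107, 115, 115, 113, 111, 106, 99, 109, 131, 131, 129, 130, 127, 122, 131, 171, 172, 181, 178, 179]
133 [196, 195, 193, 172, 120, 169, 293, 114, 94, 100, 102, 169, 287, 169, 132, 130, 130, 124, 124, 125, 151, 202, 209, 207, 205, 198]
137 [339, 343, 332, 272, 116, 137, 292, 147, 103, 103, 103, 135, 292, 172, 131, 133, 127, 129, 127, 142, 254, 356, 361, 362, 358, 355]
139 [337, 341, 333, 270, 116, 130, 252, 216, 164, 163, 166, 212, 292, 175, 130, 129, 130, 130, 123, 150, 277, 355, 359, 362, 359, 357]
141 [337, 342, 331, 327, 120, 122, 125, 148, 148, 149, 151, 148, 135, 132, 134, 130, 129, 123, 126, 184, 329, 353, 360, 365, 361, 358]
156 [629, 630, 632, 634, 637, 405, 230, 270, 220, 532, 637, 637, 634, 630]
160 [623, 624, 625, 632, 635, 449, 293, 304, 306, 618, 635, 637, 632, 628]
164 [620, 622, 622, 622, 629, 361, 303, 308, 300, 634, 633, 632, 632, 629]
168 [173, 136, 115, 111, 77, 221, 305, 308, 227, 75, 118, 126, 233, 306]
[[309.5, 172.1], [309.7, 165.8], [310.1, 153.2], [310.2, 151.1], [310.5, 142.5], [310.8, 131.9], [311.1, 121.8]]
[[318.9, 137.4], [310.6, 137.4], [302.3, 137.4]]
```

Request:
move_arm(series=[[[-0.003,0,0.01],0],[[-0.004,0,0.022],0],[[-0.0045,0,0.034],0],[[-0.0052,0,0.045],0],[[-0.0052,0,0.045],0]])

```text
clock: 10.3
eef_pos: [525.7, -251.1, 222.4]
tool_rot: [-3.126, -0.063, 3.108]
force: [0.5, 1.0, -1.6]
width: 51.6
```

```bash
python3 - <<'E'
from h import *
s=read_state(); print(s['clock'],s['eef_pos'],s['tool_rot'],s['force'],s['torque'])
T=toolT(s); print(T[:3,:3].round(4).tolist())
b=get_image('side');w=get_image('wrist'); cv2.imwrite('pics/s9.png',b);cv2.imwrite('pics/w9.png',w)
o=np.zeros((480,800,3),np.uint8)
o[:480,:400]=cv2.resize(b[151-60:151+36,270:350],(400,480),interpolation=cv2.INTER_CUBIC)
o[:420,400:]=w[:,80:480]; cv2.imwrite('pics/c9.png',o)
bb=b.astype(int).sum(2)
for r in (140,144,148,151,154,157,160): print(r,bb[r,300:326].tolist())
E
```

```text
10.3 [ 525.74504226 -251.1193212   222.44825092] [-3.12602754 -0.06251946  3.10845279] [ 0.4964195   0.98302873 -1.64547249] [ 0.03460225 -0.19127294 -0.00871496]
[[-0.9975, 0.0322, -0.063], [0.0331, 0.9994, -0.0135], [0.0625, -0.0155, -0.9979]]
140 [338, 343, 330, 106, 97, 94, 95, 95, 95, 94, 98, 98, 122, 126, 126, 133, 133, 128, 127, 212, 352, 356, 361, 364, 359, 359]
144 [286, 289, 281, 111, 96, 109, 100, 99, 100, 97, 102, 141, 133, 132, 133, 130, 128, 125, 132, 219, 301, 303, 307, 313, 311, 312]
148 [335, 344, 237, 118, 135, 299, 121, 103, 101, 103, 160, 296, 132, 135, 133, 130, 129, 127, 174, 398, 452, 451, 456, 466, 514, 519]
151 [639, 638, 503, 118, 123, 299, 148, 97, 97, 97, 148, 296, 171, 133, 131, 128, 126, 125, 219, 581, 633, 634, 637, 634, 630, 631]
154 [640, 638, 632, 335, 124, 127, 133, 132, 131, 132, 133, 133, 135, 132, 131, 126, 125, 178, 476, 635, 634, 634, 638, 634, 631, 630]
157 [638, 636, 629, 628, 609, 579, 456, 247, 213, 100, 101, 100, 105, 200, 338, 479, 589, 635, 638, 639, 638, 635, 636, 637, 634, 632]
160 [634, 634, 628, 623, 624, 624, 632, 633, 449, 294, 304, 307, 621, 635, 637, 633, 629, 634, 638, 642, 638, 634, 634, 637, 632, 632]
```

View pics/c9.png

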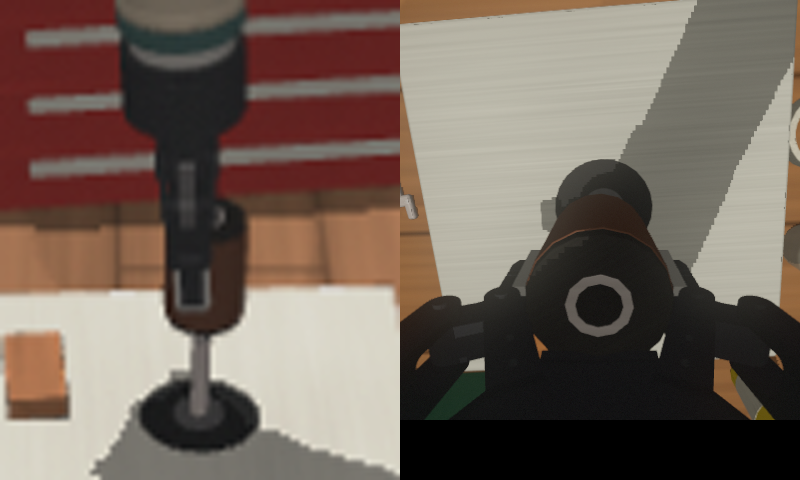

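Request:
move_arm(series=[[[-0.0005,0,0.008],0],[[-0.001,0,0.016],0],[[-0.0015,0.0005,0.024],0],[[-0.002,0.0005,0.03],0],[[-0.002,0.0005,0.03],0]])

```text
clock: 11.02
eef_pos: [526.3, -251.3, 192.8]
tool_rot: [-3.126, -0.062, 3.108]
force: [0.5, 2.1, -2.8]
width: 51.6
```

Request:
move_arm(series=[[[-0.0005,0.0005,0.008],0],[[-0.001,0.001,0.016],0],[[-0.0015,0.0015,0.024],0],[[-0.002,0.0015,0.03],0],[[-0.002,0.0015,0.03],0]])

```text
clock: 11.65
eef_pos: [526.1, -250.3, 162.1]
tool_rot: [-3.126, -0.063, 3.108]
force: [-0.4, -0.8, -2.5]
width: 51.5
```

Request:
move_arm(series=[[[-0.0003,0,0.004],0],[[-0.0005,0,0.008],0],[[-0.0007,0,0.011],0],[[-0.0008,0,0.013],0],[[-0.0008,0,0.013],0]])

```text
clock: 12.28
eef_pos: [526.0, -250.5, 148.9]
tool_rot: [-3.126, -0.063, 3.108]
force: [0.9, -0.4, -2.1]
width: 51.0
```

Request:
move_arm(series=[[[0,0,0.002],0],[[-0.0002,0,0.004],0],[[-0.0004,0,0.006],0],[[-0.0004,0,0.006],0]])

```text
clock: 12.78
eef_pos: [526.1, -250.7, 146.0]
tool_rot: [-3.126, -0.062, 3.108]
force: [-4.9, 2.1, 19.8]
width: 51.7
```

Request:
move_arm(series=[[[0,0,0.004],0],[[0,0,0.006],0],[[0,0,0.006],0]])

```text
clock: 13.15
eef_pos: [526.2, -250.7, 145.9]
tool_rot: [-3.125, -0.06, 3.108]
force: [-9.0, 4.4, 38.5]
width: 51.7
```

```bash
python3 - <<'E'
from h import *
s=read_state(); print(s['eef_pos'],s['force'])
b=get_image('side'); cv2.imwrite('pics/s10.png',b); bb=b.astype(int).sum(2)
for c in (308,310,312,314): print(c,[(r,int(bb[r,c])) for r in range(168,190)])
# predicted lowest row of a seated bobbin's bottom ellipse / top rim
th=np.linspace(0,6.28,181)
for z in (124,127,130): print(z,proj('side',np.c_[519.3+26*np.cos(th),-251+26*np.sin(th),0*th+z])[:,1].max().round(2))
p=proj('side',np.c_[519.3+17*np.cos(th),-251+17*np.sin(th),0*th+124]); print(p.min(0),p.max(0))
for r in (150,160,165,170): print(r,bb[r,298:326].tolist())
E
```

```text
[ 526.16488785 -250.74756213  145.92611208] [-8.99021488  4.3724969  38.47413244]
308 [(168, 103), (169, 104), (170, 102), (171, 98), (172, 248), (173, 151), (174, 134), (175, 133), (176, 103), (177, 82), (178, 79), (179, 76), (180, 72), (181, 271), (182, 339), (183, 342), (184, 343), (185, 345), (186, 343), (187, 343), (188, 347), (189, 347)]
310 [(168, 302), (169, 302), (170, 300), (171, 300), (172, 227), (173, 145), (174, 132), (175, 132), (176, 106), (177, 76), (178, 75), (179, 79), (180, 79), (181, 208), (182, 340), (183, 346), (184, 347), (185, 347), (186, 348), (187, 348), (188, 348), (189, 350)]
312 [(168, 132), (169, 133), (170, 131), (171, 136), (172, 136), (173, 134), (174, 131), (175, 134), (176, 80), (177, 77), (178, 78), (179, 75), (180, 77), (181, 269), (182, 339), (183, 341), (184, 341), (185, 344), (186, 344), (187, 348), (188, 348), (189, 351)]
314 [(168, 128), (169, 130), (170, 130), (171, 128), (172, 128), (173, 127), (174, 131), (175, 113), (176, 84), (177, 80), (178, 76), (179, 76), (180, 73), (181, 334), (182, 341), (183, 341), (184, 341), (185, 341), (186, 341), (187, 343), (188, 341), (189, 343)]
124 176.86
127 176.14
130 175.41
[304.25910825 169.01539503] [314.48111956 175.19404311]
150 [635, 640, 643, 380, 107, 227, 87, 157, 179, 179, 113, 87, 93, 117, 244, 419, 554, 634, 635, 633, 633, 631, 632, 636, 635, 633, 633, 632]
160 [627, 624, 634, 635, 378, 118, 101, 101, 99, 101, 97, 97, 99, 90, 128, 123, 129, 132, 129, 150, 397, 642, 641, 635, 635, 637, 635, 632]
165 [621, 618, 623, 630, 284, 111, 188, 99, 97, 96, 98, 141, 185, 118, 133, 132, 130, 124, 126, 157, 512, 639, 638, 634, 635, 633, 630, 627]
170 [381, 258, 118, 84, 102, 119, 215, 202, 104, 102, 102, 98, 300, 176, 131, 135, 130, 131, 125, 121, 145, 244, 531, 632, 625, 623, 625, 622]
```

```bash
python3 - <<'E'
from h import *
th=np.linspace(0,6.28,181)
for n,z,y,rr in (('s8',269.4,-250.5,range(138,152)),('s9',222.4,-251,range(150,166)),('s10',145.9,-250.7,range(170,184))):
    b=cv2.imread(f'pics/{n}.png'); 
    print(n,[(r,b[r,313].tolist()) for r in rr])
    for d in (16,24,28): print(d, proj('side',np.c_[519.3+26*np.cos(th),y+26*np.sin(th),0*th+z-d])[:,1].max().round(2))
E
```

```text
s8 [(138, [51, 58, 72]), (139, [49, 56, 70]), (140, [40, 47, 64]), (141, [33, 40, 59]), (142, [33, 41, 59]), (143, [32, 39, 58]), (144, [32, 37, 50]), (145, [47, 59, 80]), (146, [73, 100, 141]), (147, [81, 112, 159]), (148, [108, 132, 163]), (149, [182, 198, 207]), (150, [201, 215, 218]), (151, [202, 215, 218])]
16 143.84
24 146.0
28 147.07
s9 [(150, [32, 39, 58]), (151, [33, 41, 59]), (152, [32, 40, 59]), (153, [33, 41, 59]), (154, [33, 40, 59]), (155, [32, 40, 59]), (156, [34, 41, 58]), (157, [63, 67, 70]), (158, [186, 199, 204]), (159, [202, 215, 219]), (160, [201, 215, 219]), (161, [201, 215, 219]), (162, [202, 215, 219]), (163, [201, 215, 218]), (164, [201, 214, 218]), (165, [201, 214, 218])]
16 156.22
24 158.29
28 159.32
s10 [(170, [34, 41, 60]), (171, [34, 41, 60]), (172, [33, 40, 59]), (173, [33, 40, 58]), (174, [33, 41, 59]), (175, [33, 41, 59]), (176, [30, 31, 35]), (177, [27, 27, 28]), (178, [27, 26, 26]), (179, [25, 24, 24]), (180, [26, 26, 25]), (181, [85, 90, 91]), (182, [107, 114, 116]), (183, [107, 114, 116])]
16 175.49
24 177.43
28 178.39
```

```bash
python3 - <<'E'
from h import *
th=np.linspace(0,6.28,181)
b=cv2.imread('pics/s8.png')
for c in (305,310,313): print(c,[(r,b[r,c].tolist()) for r in range(164,184)])
for R,z in ((17,124),(17,120),(39.5,120),(39.5,121),(26,124)):
    p=proj('side',np.c_[519.3+R*np.cos(th),-251+R*np.sin(th),0*th+z]); print(R,z,p.min(0).round(1),p.max(0).round(1))
w=cv2.imread('pics/s10.png');o=np.hstack([cv2.resize(i[140:190,285:335],(400,400),interpolation=cv2.INTER_CUBIC) for i in (b,w)]); cv2.imwrite('pics/c10.png',o)
E
```

```text
305 [(164, [197, 210, 215]), (165, [128, 136, 139]), (166, [112, 119, 122]), (167, [55, 58, 58]), (168, [39, 38, 38]), (169, [39, 39, 38]), (170, [35, 35, 35]), (171, [39, 39, 39]), (172, [52, 51, 52]), (173, [53, 53, 55]), (174, [50, 50, 50]), (175, [38, 37, 38]), (176, [28, 28, 28]), (177, [26, 26, 26]), (178, [25, 24, 24]), (179, [25, 26, 24]), (180, [46, 48, 49]), (181, [108, 115, 118]), (182, [109, 117, 120]), (183, [109, 117, 120])]
310 [(164, [98, 102, 108]), (165, [99, 102, 108]), (166, [99, 103, 109]), (167, [99, 102, 109]), (168, [98, 102, 108]), (169, [98, 102, 108]), (170, [98, 102, 108]), (171, [98, 101, 108]), (172, [98, 100, 107]), (173, [97, 101, 107]), (174, [59, 59, 61]), (175, [54, 53, 55]), (176, [53, 52, 53]), (177, [29, 28, 28]), (178, [24, 24, 24]), (179, [27, 26, 26]), (180, [26, 24, 25]), (181, [67, 69, 71]), (182, [108, 115, 117]), (183, [110, 117, 119])]
313 [(164, [201, 214, 218]), (165, [201, 214, 218]), (166, [201, 214, 217]), (167, [93, 99, 101]), (168, [39, 40, 39]), (169, [37, 38, 38]), (170, [39, 39, 38]), (171, [52, 52, 52]), (172, [52, 53, 54]), (173, [54, 53, 54]), (174, [53, 53, 54]), (175, [53, 53, 53]), (176, [29, 28, 29]), (177, [25, 25, 24]), (178, [27, 26, 26]), (179, [26, 25, 25]), (180, [26, 25, 26]), (181, [84, 89, 91]), (182, [106, 113, 115]), (183, [107, 114, 116])]
17 124 [304.3 169. ] [314.5 175.2]
17 120 [304.2 170. ] [314.4 176.2]
39.5 120 [297.5 166. ] [321.2 180.4]
39.5 121 [297.5 165.8] [321.2 180.1]
26 124 [301.6 167.4] [317.2 176.9]
```

View pics/c10.png

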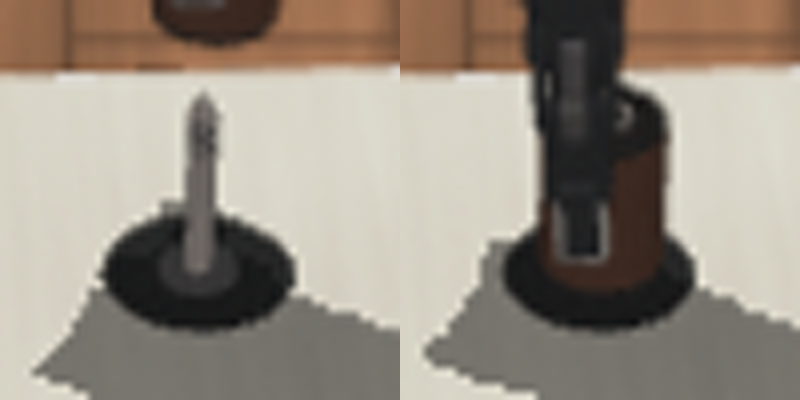

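Request:
move_arm(series=[[[0,0,0.001],0],[[0,0,0.001],0],[[0,0,0.001],0],[[0,0,0.001],0]], claw=1)

```text
clock: 13.7
eef_pos: [525.9, -250.7, 144.3]
tool_rot: [-3.125, -0.061, 3.108]
force: [0.1, 0.7, 0.2]
width: 85.2
```

Request:
move_arm(series=[[[0.001,0,-0.02],0],[[0.0025,-0.0005,-0.04],0],[[0.005,-0.001,-0.08],0],[[0.0075,-0.002,-0.12],0],[[0.0075,-0.002,-0.12],0]])

```text
clock: 14.32
eef_pos: [527.5, -251.7, 267.4]
tool_rot: [-3.123, -0.055, 3.107]
force: [0.6, -0.1, 0.0]
width: 85.1
```

```bash
python3 - <<'E'
from h import *
s=read_state(); print(s['clock'],s['eef_pos'],s['force'])
b=get_image('side'); cv2.imwrite('pics/s11.png',b)
for c in (308,310,313): print(c,[(r,b[r,c].tolist()) for r in range(172,183)])
bb=b.astype(int).sum(2)
for r in (158,164,170): print(r,bb[r,298:324].tolist())
print('col310 top',[(r,b[r,310].tolist()) for r in range(140,164)])
th=np.linspace(0,6.28,181)
p=proj('side',np.c_[519.3+26*np.cos(th),-251+26*np.sin(th),0*th+199]); print('rim pred seated',p.min(0).round(1),p.max(0).round(1)); print('tip',proj('side',[[519.3,-251,208]]))
a=cv2.imread('pics/side0.png').astype(int); d=np.abs(a-b).sum(2)>90
n,l,st,c=cv2.connectedComponentsWithStats(d.astype(np.uint8)); print([(st[i].tolist()) for i in range(1,n) if st[i,4]>15])
E
```

```text
14.325 [ 527.46614869 -251.65561158  267.38688296] [ 0.64953992 -0.0752612   0.04372084]
308 [(172, [33, 41, 59]), (173, [32, 40, 59]), (174, [34, 41, 60]), (175, [33, 41, 59]), (176, [30, 34, 40]), (177, [28, 27, 28]), (178, [27, 27, 27]), (179, [25, 25, 24]), (180, [26, 26, 26]), (181, [86, 92, 94]), (182, [107, 114, 116])]
310 [(172, [34, 41, 60]), (173, [33, 41, 60]), (174, [33, 41, 60]), (175, [33, 41, 60]), (176, [29, 33, 40]), (177, [26, 26, 27]), (178, [26, 26, 25]), (179, [25, 25, 24]), (180, [27, 27, 26]), (181, [67, 70, 71]), (182, [108, 116, 118])]
313 [(172, [33, 41, 60]), (173, [33, 40, 59]), (174, [31, 40, 58]), (175, [38, 46, 69]), (176, [28, 30, 34]), (177, [27, 26, 26]), (178, [26, 26, 25]), (179, [26, 27, 26]), (180, [26, 25, 24]), (181, [85, 90, 92]), (182, [106, 113, 116])]
158 [628, 632, 638, 634, 373, 124, 110, 95, 88, 90, 90, 92, 92, 92, 92, 91, 91, 90, 109, 129, 291, 639, 638, 634, 636, 638]
164 [622, 618, 625, 629, 284, 128, 122, 127, 128, 128, 135, 129, 134, 134, 131, 135, 130, 130, 127, 161, 512, 639, 638, 636, 633, 632]
170 [622, 294, 140, 117, 112, 120, 
[... 537 characters left out ...]
32]), (159, [28, 31, 35]), (160, [32, 38, 55]), (161, [33, 41, 59]), (162, [32, 40, 60]), (163, [33, 40, 59])]
rim pred seated [301.9 148.9] [318.1 158.1]
tip [[310.0784455  151.12312039]]
[[283, 0, 100, 54, 2602], [433, 0, 127, 177, 5239], [290, 58, 6, 9, 36], [294, 76, 26, 15, 271], [294, 94, 26, 6, 120], [301, 108, 13, 4, 48], [302, 120, 11, 5, 42], [553, 129, 7, 10, 32], [305, 131, 6, 10, 45], [302, 149, 17, 28, 337], [476, 148, 49, 47, 645], [289, 173, 72, 30, 1039], [518, 200, 8, 8, 25], [348, 218, 97, 44, 1799], [439, 237, 23, 29, 309], [497, 255, 6, 21, 56], [462, 267, 34, 10, 127], [467, 278, 49, 142, 4805], [285, 288, 31, 42, 726], [546, 325, 14, 49, 349], [512, 344, 48, 76, 2253]]
```

```bash
python3 -c "
from cell import *
print(finish_job())"
```

```text
the job is handed in; nothing more can be done
None
```

The thick bobbin is on the spindle and, as far as I could measure, fully home on the collar. I have handed the job in; it reports no verdict.

- **What I did:** I gripped the middle, 52 mm bobbin and drew it most of the way off its peg. I levered it upright on the peg tip, lifted it off, and lowered it over the spindle without letting go. Below a tool height of about 146 mm it stopped firmly, and about 38 N of pressure moved it no further. I then opened the gripper and backed off about 120 mm. The clock stood at about 14.3 s.
- **Seating:** The bobbin's top and bottom edges in the side picture match a bobbin standing on the collar. They did not move on release, and the bobbin stands upright.
- **Other things:** A before/after side picture shows changes only where the bobbin was taken and placed, and in the arm and its shadow. I saw no change at the other two bobbins or the rest of the bench.
- **What disagreed:** The estimates of the bobbin's lower edge differ, about 118 mm above the bench from the wrist camera and about 125 to 127 mm from the side camera. The collar is at 124 mm. I relied on the firm stop and the edge positions. The final check was by pixel values only, because I had used up the viewed pictures.
- **Tool tilt:** The levering left the tool tilted about 3.5 degrees, which I allowed for in the later moves.

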